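# Latch a pin cassette into the bench rack

### The arm

A 6-joint arm with a two-finger parallel gripper is mounted at the origin on the work surface. World frame = base frame: x ahead of the robot, y to its left, z up, the work surface at z = 0. Lengths are in m, angles in degrees, forces in N, time in s.
With the tool pointing down it reaches from about 0.4 to 0.825 m from the base axis. Payload 7 kg.
Tool frame: the origin (TCP) lies at the very end of the fingers, on their centre line; the grasp point (between the pads) lies 19 mm behind it (r.hold_point_z is the distance from the TCP to the grasp point, in m); x points along the fingers, y is the direction in which the jaws open and shut, and the axes are right-handed (so a half turn about x gives the same grasp; the last joint's range is limited). The gripper opens to 88 mm and grips with 3 to 60 N. Pads are 19 mm wide; open, the fingers measure 130 mm over their backs; the gripper's body (78 mm by 193 mm) begins 47 mm behind the grasp point.
Start: joints at [-57.233, 20.546, 0.682, 0, -70.136, -16.507], TCP at [0.189, -0.648, 0.227] pointing down, gripper open.
Joint ranges: [-176.03, 176.03], [-82.01, 121.73], [-58.28, 71.71], [-173.87, 95.51], [-174.79, -0.11], [-173.66, 173.66]. Speed limits (degrees/s): [136.94, 136.94, 172.46, 180, 180, 180].

### API

Orientations are given as [roll, pitch, yaw] about the fixed x, y, z axes, in that order (R = Rz(yaw) Ry(pitch) Rx(roll)).
In Python, from plant import r gives the robot as it stands. The module is installed in compiled form; this text tells all that it offers.
- The arm moves only by the shell command python3 -m creep 'ROWS' [FORCE]. ROWS is JSON, a list of rows, each a list of 7 numbers: the turn, a rotation vector about the tool's x, y, z in rad, then the shift along the tool's x, y, z in cm, then the opening in per cent of the stroke, from 0 (shut) to 100 (fully open). In form: [[rx, ry, rz, x, y, z, fingers], ...]. A call has 1 to 8 rows; each row shifts and turns the commanded pose from where the row before left it, along the tool's axes as they then stand; what a row does not reach is not made up. A row lasts 1/10 s, in which the tool goes at most 50 mm and 8.59 degrees, less where a joint would pass 70% of its speed; a pose out of reach is approached as far as the arm can. A call is refused whole if a number of a shift passes 5 or a number of a turn 0.15, either way. A call with a gripper value outside its range is refused whole. The fingers move at their own pace and stop on an object; FORCE is the grip in N (left out, the last holds). Time passes only in rows, so rows that do not move let the fingers close. It gives the time, the measured TCP pose, the force and the opening at its end, in the units of the state.
- r.get_state(): the state, without advancing time (a new reading comes with each control period).
- r.capture(name): name is "scene" or "top" or "wrist"; returns (picture, depth): 420x560x3 uint8, blue, green, red; 420x560 float32, m along the optical axis (not along the pixel's ray), 0 where there is no reading.
- r.camera_info(name): a dict with "fovy" (degrees; the focal length in pixels is half the picture's height over the tangent of half this angle, whatever the lens; pixels are square), "cx", "cy" (the principal point, pixels), "dist_coeffs" ([k1, k2, p1, p2, k3] as OpenCV has them; the pictures are not rectified), "camera_from_world" (4x4, takes a point from world to camera coordinates). Camera axes: x right, y down, z forward; pixel columns grow to the right and rows downward; lengths in m; the calibration is good to about 2 mm. A picture is of the moment at which its call begins: read the wrist's pose just before it. camera_info takes no time and is no camera call; for the wrist camera it gives the pose at the moment of the call.
- r.close_job(): hands the job in, once; it reports no verdict.
Trained networks look in the newest picture that a camera, given by its name, has taken for a name from the list of things; names that differ only in an ending like _2 or _b are one class to them, and where a whole thing is asked for, a point or a joint stands for the part that bears it (a point fixed in the world has none). Each returns a list of dicts, best first, with "score" (0 to 1); they miss things now and then, are a little off and sometimes report something else, mostly with a low value. They report only what shows in the picture. A call takes as long as a camera call. They do not tell look-alikes from the thing itself.
- r.look_for(query, camera): "rect" ([left, top, right, bottom] in pixels, round what is visible of it).
- r.masks_of(query, camera): "pixels" (420x560 bool, what is visible of it) and "rect" ([left, top, right, bottom] in pixels, round what is visible of it).
The state is a dict: "time_s": time; "joints": joint angles; "qd": joint speeds; "joint_torque": joint torques, N m; "tcp_pos": TCP position; "eef_rot": TCP orientation; "contact_force": force on the tool from outside, world axes, zero at the start; "moment": the same for the moment, N m; "gripper_width": finger opening in m.
Only numpy, scipy, OpenCV 4.12 (cv2) and the standard library are available. Lean on these libraries where they do the work, as an engineer would, in place of code of your own. Each camera call takes 0.05 s, during which the arm holds its last target. There are 200 camera calls.

### The job

Load the red pin cassette from the bench into the one empty bay of the sloping rack (red hood), white nose first: use the underside of the cassette to press the orange spring latch flat, slide the cassette up the channel under the hood until it is fully home and the latch snaps up behind it, then let go. Do not open the latches of the two loaded bays, and leave the spray can, the yellow bin and the brass lock where they are.

Things in the scene. Friction and masses are not known exactly. Their poses are not given: they have to be found in the camera images.
- cassette_center (a point): centre of the box part of the loose red cassette, 13 mm above its underside. Box 120 (x) x 56 (y) x 26 mm high, about 0.3 kg, lying flat on the bench at the start. +x: towards its nose, the end with the white band; z: out of its top, where coloured pins show and a black grip fin stands.
- cassette_fin (a point): centre of the cassette's black grip fin, same axes: fin 50 mm long (x), 12 mm thick (y), 34 mm high, from 26 to 60 mm above the cassette's underside. This point is 43 mm above the underside, 30 mm above and 10 mm heelwards (-x) of cassette_center. Grip the fin across its thickness.
- slot_red: empty channel of the rack, red hood, sloping up 30 degrees away from the robot; which of the three bays it is varies. Origin: on its floor and centre line, under the centre of a cassette that is fully home (nose at the end stop, x = +60.5 mm). +x: up the slope, the way in; z: square to the floor, up and back to the robot. Slippery floor from x = -115 mm to the stop.
- slot_red_latchpoint (a point): centre of the top of the empty bay's orange latch when up: x = -75 mm of slot_red, 12 mm above the floor (the point does not move with the latch). A blunt block 22 mm long (x = -86 to -64), 44 mm wide: it can only be pressed straight into the floor, not pushed over along the slope. The heel of a cassette that is home is 4 mm past it; let go, it slides back against it.
- latch_red (a joint): how far the latch of the empty bay is pressed in (m): 0 up, 0.012 level with the floor, 0.014 at its limit; spring 1.2 N when up to 2.9 N when fully pressed; snaps back up by itself.
- latch_green (a joint): the same for the latch of the loaded bay with the green hood and green cassette (fixed in place); leave it alone.
- latch_blue (a joint): the same for the latch of the loaded bay with the blue hood and blue cassette (fixed in place); leave it alone. The loaded cassettes have the same size and fins.
- slot_red_hood (a point): middle of the lower edge of the red hood's mouth, 28.5 mm above the channel floor at x = +26.5 mm of slot_red (same axes). The hood roofs the channel from here to the stop, top 33.5 mm above the floor; a raised lead-in lip in front of it reaches back to x = +15 and 39 mm above the floor. The fin of a cassette that is home stays outside.
- slot_red_mouth (a point): on the channel floor and centre line at x = -52 mm of slot_red (same axes): with the cassette's centre above here its nose is 5 mm short of the hood's lip and its underside covers the whole latch. Side guides: straight, inner faces at y = +-30.5 mm, 28 mm high, from x = +7 to the stop; from there down to x = -59, 18 mm high, flaring open to +-37 mm.
- rack: base plate of the rack, 210 (x) x 340 (y) x 12 mm, fixed; origin at the centre of its underside, x is the horizontal direction of insertion. The three bays stand on it side by side along y at -100, 0 and +100 mm, reaching about 150 mm up.
- cassette: the red cassette itself, origin at the centre of its underside, axes as cassette_center
- spray: blue spray can, 54 mm across, 150 mm tall, standing; origin at the centre of its underside
- bin: open yellow parts bin, 100 x 120 x 50 mm; origin at the centre of its underside
- lockbody: brass lock cylinder, flange 60 mm across, 45 mm tall, standing on its flange; origin at the centre of its underside
Mind the look-alikes: they are no part of the job. Of the things that look like the cassette, the middle-sized one is meant.

How it is judged:
By the outcome, as a careful person would: the job done as asked, in the order asked, and still so for the second after the job is handed in, with the robot touching nothing.
It also fails if it takes over 40 s, if anything falls off the work surface, if the arm or the gripper's body presses on something with over 40 N, if the wrist force passes 120 N, or if a joint passes its speed limit or range.

## Working session

There is one attempt and no reset: what is moved stays moved. The work goes in short steps, Python scripts to look and compute and a shell command to move; the robot and the scene stay as the last step left them, time stands still between calls to the robot, and variables do not carry over. Pictures are saved under pics/ and viewed, about 8 in all and at most 12, crops included, and the job is handed in when it is done.

```bash
mkdir -p pics; cat > h.py <<'E'
import numpy as np, cv2
from plant import r
from scipy.spatial.transform import Rotation as Ro
def K(n):
    c=r.camera_info(n); f=210/np.tan(np.radians(c['fovy'])/2)
    return np.array([[f,0,c['cx']],[0,f,c['cy']],[0,0,1]]),np.array(c['dist_coeffs'],float),np.array(c['camera_from_world'])
def world(n,d,info=None):
    k,ds,T=info or K(n); v,u=np.mgrid[0:420,0:560]
    p=cv2.undistortPoints(np.stack([u,v],-1).reshape(-1,1,2).astype(np.float64),k,ds).reshape(420,560,2)
    P=np.dstack([p*d[...,None],d]); W=(P-T[:3,3])@T[:3,:3]
    W[d<=0]=np.nan; return W
def proj(n,pts,info=None):
    k,ds,T=info or K(n)
    return cv2.projectPoints(np.array(pts,float).reshape(-1,1,3),cv2.Rodrigues(T[:3,:3])[0],T[:3,3],k,ds)[0].reshape(-1,2)
def cap(n):
    info=K(n); im,d=r.capture(n); return im,d,info
def st():
    s=r.get_state(); return s,np.array(s['tcp_pos']),Ro.from_euler('xyz',s['eef_rot'],degrees=True).as_matrix()
E
python3 - <<'E'
from h import *
for n in ('scene','top'):
    im,d,i=cap(n); cv2.imwrite(f'pics/{n}0.png',im); np.save(f'{n}0.npy',world(n,d,i))
    for q in ('cassette','rack','slot_red_hood','latch_red','spray','bin','lockbody'):
        print(n,q,[(round(x['score'],2),[int(a) for a in x['rect']]) for x in r.look_for(q,n)][:5])
s,p,R=st();print(s['time_s'],p,R,s['gripper_width'],r.hold_point_z)
E
```

```text
scene cassette [(0.87, [213, 141, 270, 188]), (0.78, [212, 199, 236, 241]), (0.63, [257, 241, 281, 266])]
scene rack [(0.59, [300, 223, 457, 293]), (0.37, [211, 199, 243, 242])]
scene slot_red_hood [(0.76, [313, 208, 372, 243])]
scene latch_red [(0.68, [211, 198, 239, 243])]
scene spray [(0.97, [258, 264, 285, 322]), (0.6, [210, 198, 238, 238])]
scene bin [(0.8, [113, 250, 183, 305]), (0.68, [212, 199, 243, 241])]
scene lockbody [(0.58, [129, 201, 154, 223])]
top cassette [(0.92, [328, 210, 365, 267]), (0.72, [292, 171, 312, 210]), (0.69, [294, 287, 371, 362])]
top rack [(0.92, [106, 149, 267, 268])]
top slot_red_hood [(0.94, [194, 153, 249, 239]), (0.25, [174, 228, 196, 240])]
top latch_red [(0.54, [220, 215, 238, 229])]
top spray [(0.66, [284, 97, 309, 145])]
top bin [(0.56, [383, 136, 451, 192])]
top lockbody [(0.76, [425, 243, 457, 267]), (0.27, [107, 148, 266, 273])]
0.8 [ 0.18897293 -0.64796732  0.22656379] [[-5.49607451e-06 -2.79990794e-01  9.60002685e-01]
 [ 1.78008384e-05  9.60002685e-01  2.79990794e-01]
 [-1.00000000e+00  1.86277029e-05 -2.92175411e-07]] 0.08756754244886024 0.0188
```

View pics/scene0.png

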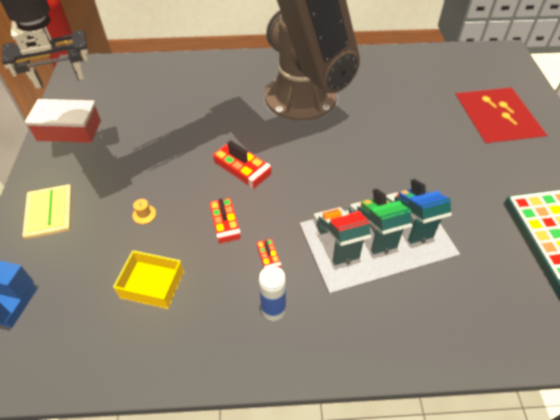

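View pics/top0.png

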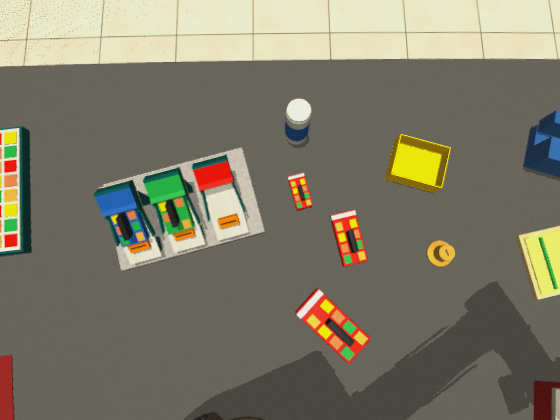

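Two pictures viewed. Three red cassettes are in the top image: a large one at (332,325), a middle one at (348,238) and a small one at (300,191). The middle one fits the description, with its white nose at (344,215), and I'll check its size next. The empty red bay is the rightmost one, with its hood at (213,172) and latch at (229,222).

```bash
python3 - <<'E'
from h import *
W=np.load('top0.npy'); im=cv2.imread('pics/top0.png')
hsv=cv2.cvtColor(im,cv2.COLOR_BGR2HSV)
def box(rect,zlo,zhi):
    l,t,rr,b=rect; m=np.zeros((420,560),bool); m[t:b,l:rr]=1
    m&=(W[...,2]>zlo)&(W[...,2]<zhi); P=W[m]
    (c,s,a)=cv2.minAreaRect((P[:,:2]*1000).astype(np.float32)); return c,s,a,np.median(P[:,2]),m.sum()
print('table z',np.nanmedian(W[290:330,200:260,2]))
for n,rc in (('big',(285,280,380,372)),('mid',(322,202,375,275)),('small',(280,165,320,215))):
    print(n,'box',box(rc,.014,.034)); print(n,'fin',box(rc,.045,.075))
l=(100,140,270,275)
print('plate',box(l,.006,.5), box(l,.008,.016))
for h,name,rc in ((0,'red',(190,150,240,200)),):
    m=np.zeros((420,560),bool); m[rc[1]:rc[3],rc[0]:rc[2]]=1
    m&=((hsv[...,0]<6)|(hsv[...,0]>174))&(hsv[...,1]>150)&(hsv[...,2]>80)
    P=W[m]; P=P[~np.isnan(P[:,0])]; c=np.median(P,0); print('hood',c,len(P),P.min(0),P.max(0))
    u,s,v=np.linalg.svd(P-P.mean(0)); print(v[2])
m=np.zeros((420,560),bool); m[205:240,210:245]=1
m&=(hsv[...,0]>8)&(hsv[...,0]<20)&(hsv[...,1]>150); P=W[m]; print('latch',np.nanmean(P,0),m.sum())
m=np.zeros((420,560),bool); m[190:238,205:245]=1
m&=(hsv[...,1]<60)&(hsv[...,2]>180)&(W[...,2]>.02); P=W[m]; 
c=np.median(P,0); P=P[abs(P-c).max(1)<.1];u,s,v=np.linalg.svd(P-P.mean(0)); print('floor',P.mean(0),v[2],s/len(P)**.5,len(P))
big=np.hstack([cv2.resize(im[160:370,280:385],(420,600)[:2] if 0 else (300,600),interpolation=2),cv2.resize(im[145:275,100:270],(490,375),interpolation=2)[:600] if 0 else cv2.copyMakeBorder(cv2.resize(im[145:275,100:270],(490,375),interpolation=2),0,225,0,0,0)])
cv2.imwrite('pics/crop1.png',big)
for n in('spray','bin','lockbody'):pass
print(W[100:115,295:305,:].mean((0,1)),W[160,418],W[253,441])
E
```

```text
table z 0.0004901225692484556
big box ((312.56634521484375, -190.45372009277344), (159.0174102783203, 73.7562484741211), 46.070556640625, np.float64(0.03316182255018685), np.int64(632))
big fin ((306.97723388671875, -196.48240661621094), (57.633689880371094, 14.974851608276367), 46.64608383178711, np.float64(0.06358247444958437), np.int64(22))
mid box ((503.9610290527344, -233.93922424316406), (120.38265991210938, 57.19758605957031), 12.505597114562988, np.float64(0.026611682687361842), np.int64(1180))
mid fin ((494.03326416015625, -235.7818603515625), (49.18257141113281, 12.250380516052246), 14.153918266296387, np.float64(0.060021176094475305), np.int64(150))
small box ((614.390380859375, -125.31543731689453), (81.5950927734375, 38.16503143310547), 13.99875545501709, np.float64(0.018263009017174793), np.int64(513))
small fin ((617.123046875, -125.15470123291016), (0.0, 0.0), 0.0, np.float64(0.04604056686973906), np.int64(1))
plate ((581.08154296875, 161.93695068359375), (227.11074829101562, 372.6086730957031), 12.647187232971191, np.float64(0.0807900125020123), np.int64(13159)) ((579.3128051757812, 147.52145385742188), (211.6315460205078, 339.702392578125), 14.532066345214844, np.float64(0.012383816708352263), np.int64(3787))
hood [0.62152125 0.05404792 0.14548671] 779 [0.59368874 0.01698197 0.10358686] [0.65207844 0.09300554 0.15950059]
[ 0.44657488  0.14811214 -0.88240222]
latch [0.53935736 0.03277853 0.07087262] 212
floor [0.55825944 0.03945107 0.06955974] [-0.48813458 -0.12322779  0.8640252 ] [0.03197496 0.02051264 0.00181999] 1192
[nan nan nan] [ 6.89593136e-01 -4.13235909e-01  5.54627893e-04] [ 0.46460368 -0.43294876  0.04650511]
```

View pics/crop1.png

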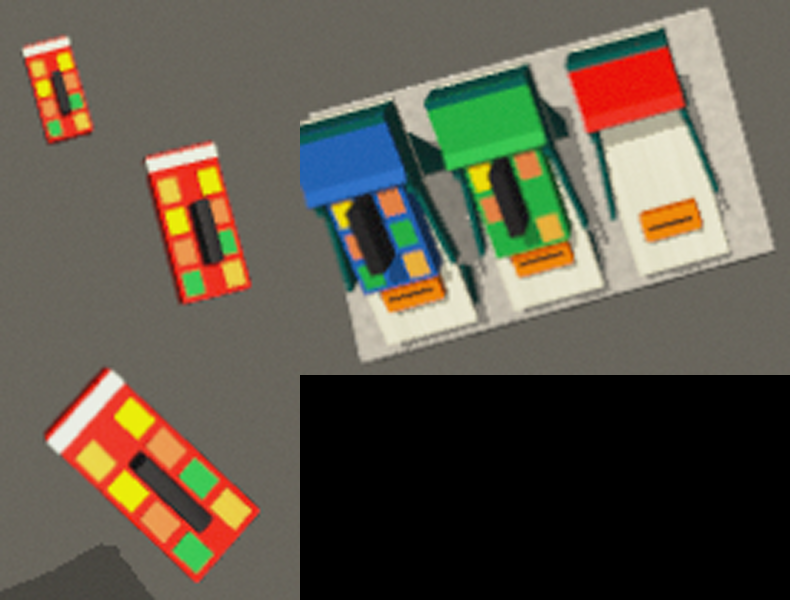

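The third picture (enlarged crop) confirms it. The middle cassette measures 120 x 57 x 26.6 mm, with the white nose pointing away from the robot and yaw about 13°. The rack yaw is about 14.5°, and the red bay is rightmost with a free orange latch. I'll move above the cassette.

```bash
python3 -m creep '[[0,0,0,0.25,1,1.3,100],[0,0,0,0.25,1.94,2.55,100],[0,0,0,0.25,1.94,2.55,100],[0,0,0,0.25,1.94,2.55,100],[0,0,0,0.25,1.94,2.55,100],[0,0,0,0.25,1.94,2.55,100],[0,0,0,0.25,1.94,2.55,100],[0,0,0,0.25,1.94,2.55,100]]' 40; python3 -m creep '[[0,0,0,0.25,1.94,2.55,100],[0,0,0,0.25,1.94,2.55,100],[0,0,0,0.25,1.94,2.55,100],[0,0,0,0.25,1.94,2.55,100],[0,0,0,0.25,1.94,2.55,100],[0,0,0,0.25,1.94,2.55,100],[0,0,0,0.25,1.94,2.55,100],[0,0,0,0.25,1.94,2.55,100]]'
cat > look.py <<'E'
from h import *
im,d,i=cap('wrist'); cv2.imwrite('pics/wrist1.png',im); W=world('wrist',d,i); np.save('w1.npy',W)
s,p,R=st(); print(s['time_s'],p,R.round(3).tolist())
for x in r.masks_of('cassette','wrist')[:3]:
    print(x['score'],x['rect'])
    P=W[x['pixels']]; P=P[P[:,2]>.005]
    for lo,hi in ((.02,.034),(.05,.07)):
        Q=P[(P[:,2]>lo)&(P[:,2]<hi)]
        if len(Q)>5: print(lo,cv2.minAreaRect((Q[:,:2]*1000).astype(np.float32)),np.median(Q[:,2]),len(Q))
E
python3 look.py
```

```text
time_s: 1.6
tcp_pos: [0.3327, -0.4527, 0.2066]
eef_rot: [-29.3, 90.0, -13.0]
contact_force: [-0.3, 0.3, -0.5]
gripper_width: 0.0878
time_s: 2.4
tcp_pos: [0.4849, -0.2466, 0.1866]
eef_rot: [-13.1, 90.0, 3.1]
contact_force: [-0.3, -0.2, -0.2]
gripper_width: 0.0876
2.45 [ 0.48718403 -0.24418349  0.18619689] [[0.001, -0.281, 0.96], [0.0, 0.96, 0.281], [-1.0, 0.0, 0.001]]
0.84 [343.1, 0.0, 492.6, 120.6]
0.02 ((328.2219543457031, -172.11985778808594), (106.4969482421875, 73.47732543945312), 46.04539489746094) 0.033249352048278266 5905
0.05 ((321.74072265625, -189.66476440429688), (23.760438919067383, 2.705538272857666), 51.53969192504883) 0.060029816311735776 384
0.75 [254.2, 142.3, 322.2, 276.7]
0.02 ((502.14813232421875, -234.5026092529297), (120.23681640625, 56.23015594482422), 12.375036239624023) 0.025550255246208523 6467
0.05 ((492.220458984375, -236.65850830078125), (50.04182052612305, 12.10159683227539), 12.601239204406738) 0.059147357426905814 861
0.55 [331.2, 293.7, 374.1, 364.9]
0.02 ((615.5051879882812, -129.4722137451172), (14.506628036499023, 0.5054760575294495), 13.303175926208496) 0.028199363745938514 37
```

View pics/wrist1.png

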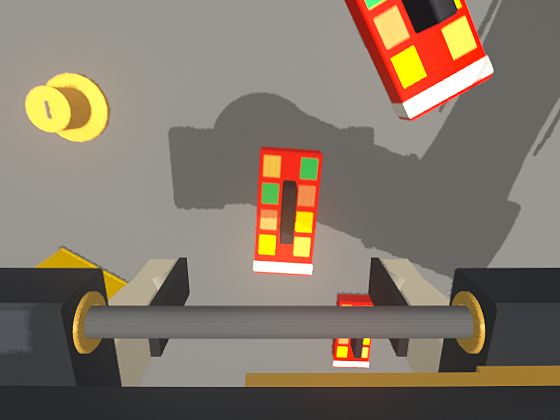

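Fourth picture: the target cassette is at (288,210) in the wrist view, with the fin at (289,212). The white end is at the bottom, pointing away from the robot. The fin is at (0.492, -0.237) with yaw 12.5°. I'll align and go partway down, then check.

```bash
python3 -m creep '[[0.066,0,0,1,0.58,0.69,100],[0,0,0,2,0,0,100],[0,0,0,3,0,0,100],[0,0,0,2,0,0,100],[0,0,0,1.5,0,0,100],[0,0,0,0,0,0,100],[0,0,0,0,0,0,100]]'; python3 -c "
from h import *
s,p,R=st();d=np.array([.4922,-.2367,.0290])-p;print(p,R.T@d*100,np.degrees(np.arctan2(R[1,2],R[0,2])))"
```

```text
time_s: 3.2
tcp_pos: [0.4893, -0.2408, 0.0919]
eef_rot: [-142.9, 90.0, -130.4]
contact_force: [-0.5, -0.2, 0.7]
gripper_width: 0.0879
[ 0.48931013 -0.24079986  0.091949  ] [6.29475354 0.33888384 0.37229963] 12.492076493777326
```

```bash
python3 -m creep '[[0,0,0,1.5,0.34,0.37,100],[0,0,0,2,0,0,100],[0,0,0,1.8,0,0,100],[0,0,0,0.9,0,0,100],[0,0,0,0,0,0,100],[0,0,0,0,0,0,10],[0,0,0,0,0,0,0],[0,0,0,0,0,0,0]]' 40;python3 -m creep '[[0,0,0,0,0,0,0],[0,0,0,0,0,0,0],[0,0,0,0,0,0,0],[0,0,0,0,0,0,0]]'
```

```text
time_s: 4.0
tcp_pos: [0.4928, -0.2368, 0.0305]
eef_rot: [-20.3, 89.9, -7.8]
contact_force: [-0.5, 0.2, 0.0]
gripper_width: 0.0692
time_s: 4.4
tcp_pos: [0.4923, -0.2367, 0.0296]
eef_rot: [-18.6, 90.0, -6.1]
contact_force: [0.0, 1.7, 0.4]
gripper_width: 0.0375
```

```bash
python3 -m creep '[[0,0,0,0,0,0,0],[0,0,0,0,0,0,0],[0,0,0,0,0,0,0],[0,0,0,0,0,0,0],[0,0,0,0,0,0,0],[0,0,0,0,0,0,0]]';python3 -m creep '[[0,0,0,-0.5,0,0,0],[0,0,0,-1.5,0,0,0],[0,0,0,-3,0,0,0],[0,0,0,-4,0,0,0],[0,0,0,-4,0,0,0],[0,0,0,-3,0,0,0],[0,0,0,-1.5,0,0,0],[0,0,0,0,0,0,0]]'
cat > fk.py <<'E'
from h import *
# cassette pose estimate from wrist depth or tcp; slot frame
yaw=np.radians(14.4); c,s_=np.cos(yaw),np.sin(yaw); k=.5*3**.5
def slotR(y=yaw):
    c,s=np.cos(y),np.sin(y); return np.array([[k*c,-s,-.5*c],[k*s,c,-.5*s],[.5,0,k]])
im,d,i=cap('top'); W=world('top',d,i); np.save('top1.npy',W); cv2.imwrite('pics/top1.png',im)
im,d,i=cap('scene'); W=world('scene',d,i); np.save('scene1.npy',W); cv2.imwrite('pics/scene1.png',im)
s,p,R=st(); print(s['time_s'],p,R.round(3).tolist(),s['gripper_width'],s['contact_force'])
E
python3 fk.py
```

```text
time_s: 5.0
tcp_pos: [0.4923, -0.2366, 0.0295]
eef_rot: [100.8, 90.0, 113.3]
contact_force: [-0.2, -0.6, -0.8]
gripper_width: 0.0115
time_s: 5.8
tcp_pos: [0.4933, -0.2369, 0.2073]
eef_rot: [-21.9, 89.7, -9.4]
contact_force: [-0.3, 0.2, -1.3]
gripper_width: 0.0116
5.9 [ 0.49170843 -0.23637537  0.20398481] [[-0.0, -0.216, 0.976], [0.001, 0.976, 0.216], [-1.0, 0.001, -0.0]] 0.012280061790501874 [-0.08935388  0.58124207 -1.94379537]
```

View pics/scene1.png

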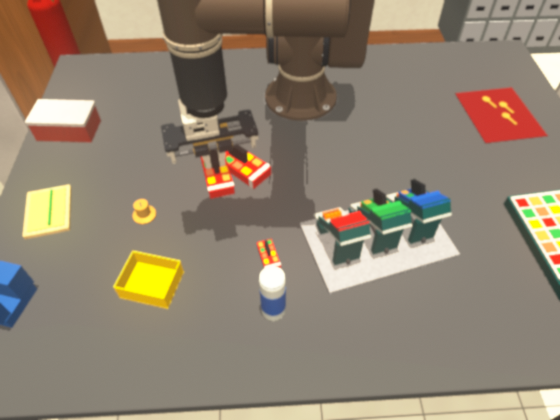

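Fifth picture: the cassette is held at (217,170) and clear of the bench. Next I'll go beyond the bay, over the hood, because the wrist camera looks back towards the robot. That gives one close look at the empty channel.

```bash
python3 -m creep '[[0,0,0,-1.5,0.5,0.4,0],[0,0,0,-2,2,1.7,0],[0,0,0,-1.5,2.2,1.9,0],[0,0,0,-1.5,2.2,1.9,0],[0,0,0,-1.5,2.2,1.9,0],[0,0,0,-1,2.2,1.9,0],[0,0,0,-0.8,2.2,1.9,0],[0,0,0,0,2.2,1.9,0]]';python3 -m creep '[[0,0,0,0,2.2,1.9,0],[0,0,0,0,2.2,1.9,0],[0,0,0,0,2.2,1.9,0],[0,0,0,0,2,1.7,0],[0,0,0,0,1,0.8,0],[0,0,0,0,0,0,0],[0,0,0,0,0,0,0]]'
python3 - <<'E'
from h import *
im,d,i=cap('wrist'); W=world('wrist',d,i); np.save('w2.npy',W); cv2.imwrite('pics/wrist2.png',im)
s,p,R=st(); print(s['time_s'],p,R.round(3).tolist())
E
```

```text
time_s: 6.7
tcp_pos: [0.5905, -0.053, 0.3017]
eef_rot: [176.8, 89.9, -170.7]
contact_force: [-0.8, -0.4, -1.4]
gripper_width: 0.0118
time_s: 7.4
tcp_pos: [0.6489, 0.057, 0.3011]
eef_rot: [-174.4, 89.9, -162.0]
contact_force: [-0.5, -0.7, -1.9]
gripper_width: 0.0118
7.45 [0.64894533 0.05663869 0.30167939] [[-0.002, -0.216, 0.976], [-0.001, 0.976, 0.216], [-1.0, -0.0, -0.002]]
```

View pics/wrist2.png

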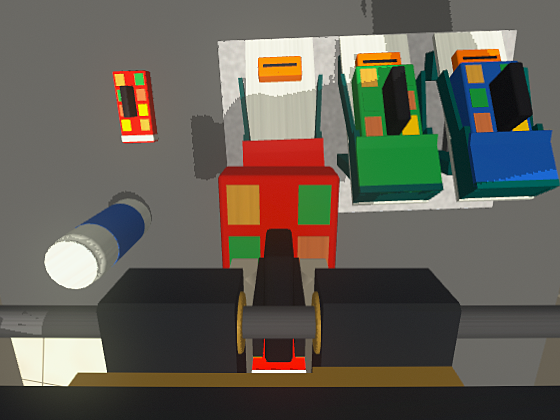

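Sixth picture: the red latch is at (280,68), the channel floor at (283,110), the red hood at (284,152), and the held cassette at (278,220). Now I'll measure these.

```bash
python3 - <<'E'
from h import *
W=np.load('w2.npy'); im=cv2.imread('pics/wrist2.png'); hsv=cv2.cvtColor(im,cv2.COLOR_BGR2HSV)
def reg(l,t,rr,b):
    m=np.zeros((420,560),bool); m[t:b,l:rr]=1; return m&~np.isnan(W[...,0])
# floor plane
m=reg(250,85,315,132)&(hsv[...,1]<60); P=W[m]; 
for _ in range(3):
    c=P.mean(0); u,s,v=np.linalg.svd(P-c,full_matrices=False); n=v[2]*np.sign(v[2][2]); e=(P-c)@n; P=P[abs(e)<3*e.std()+1e-4]
print('floor c',c,'n',n,'tilt',np.degrees(np.arccos(n[2])),'yaw',np.degrees(np.arctan2(-n[1],-n[0])),e.std(),len(P))
m=reg(240,45,320,90)&(hsv[...,0]>8)&(hsv[...,0]<22)&(hsv[...,1]>150); L=W[m]
h=(L-c)@n; print('latch h above floor pct',np.percentile(h,[2,25,50,75,98]))
T=L[h>.009]; 
m=reg(235,35,330,140)&(hsv[...,1]<60)&(abs((W-c)@n)<.004); F=W[m]
for yaw in (14.0,14.4,14.8):
    y=np.radians(yaw); cc,ss=np.cos(y),np.sin(y);k=3**.5/2
    R=np.array([[k*cc,-ss,-.5*cc],[k*ss,cc,-.5*ss],[.5,0,k]])
    q=(T-c)@R; print(yaw,'latch x',np.percentile(q[:,0],[1,99]),'y',np.percentile(q[:,1],[1,99]),'z',np.median(q[:,2]))
    g=(F-c)@R; 
    for a,b in ((-.065,-.05),(-.04,-.02),(-.02,0),(0,.02)):
        gg=g[(g[:,0]>a)&(g[:,0]<b)]; 
        if len(gg)>20: print('  floor x',a,'y range',np.percentile(gg[:,1],[1,99]).round(4))
    lo=np.percentile(q[:,:2],1,axis=0); hi=np.percentile(q[:,:2],99,axis=0); mid=np.r_[(lo+hi)/2,.012]
    fl=np.median((np.vstack([P])-c)@R,axis=0)[2]
    o=c+R@(mid-np.array([-.075,0,.012])+[0,0,fl]); print('  origin',o)
    G=(W-o)@R
    m=reg(235,130,335,170)&(hsv[...,1]>200)&((hsv[...,0]<6)|(hsv[...,0]>174)); g=G[m]; g=g[abs(g[:,2])<.06]
    print('  hood x,y,z',np.percentile(g,[1,50,99],axis=0).round(4).tolist())
    m=reg(225,60,340,170)&(hsv[...,0]>70)&(hsv[...,0]<100)&(hsv[...,1]>100); g=G[m]
    for sgn in(-1,1):
        t=g[(g[:,1]*sgn>.02)&(g[:,1]*sgn<.05)&(g[:,2]>.014)]
        for a,b in((-.06,-.04),(-.02,.0)):
            tt=t[(t[:,0]>a)&(t[:,0]<b)]; 
            if len(tt)>10: print('  guide',sgn,a,np.percentile(tt[:,1],[2,98]).round(4),len(tt))
s,p,R=st()
m=reg(222,180,336,260)&(hsv[...,1]>100); Q=W[m]; Q=Q[Q[:,2]>.2]; print('held top z',np.percentile(Q[:,2],[5,50,95]),'tcp',p)
q=(Q-p)@R; print('tool frame lat y',np.percentile(q[:,1],[1,99]),'z',np.percentile(q[:,2],[1]),'x by z',np.polyfit(q[:,2],q[:,0],1))
E
```

```text
floor c [0.57517167 0.04413668 0.07947334] n [-0.48296337 -0.12422973  0.86678334] tilt 29.91303241869591 yaw 14.425129495666452 0.0006915191950094047 3040
latch h above floor pct [0.00227692 0.01055551 0.01163161 0.01229456 0.013224  ]
14.0 latch x [-0.0509708  -0.02912854] y [-0.02306677  0.01971629] z 0.011939455652435833
  floor x -0.065 y range [-0.0363  0.0337]
  floor x -0.04 y range [-0.0363  0.0337]
  floor x -0.02 y range [-0.0363  0.0336]
  floor x 0 y range [-0.0344  0.0323]
  origin [0.60494402 0.04983324 0.09695156]
  hood x,y,z [[0.0168, -0.0332, 0.0321], [0.027, 0.002, 0.0341], [0.0391, 0.0354, 0.0383]]
  guide -1 -0.06 [-0.0403 -0.0357] 66
  guide -1 -0.02 [-0.0358 -0.031 ] 73
  guide 1 -0.06 [0.0366 0.0402] 66
  guide 1 -0.02 [0.0329 0.0364] 69
14.4 latch x [-0.05105211 -0.02918465] y [-0.02278208  0.01994545] z 0.01193874475207747
  floor x -0.065 y range [-0.036  0.034]
  floor x -0.04 y range [-0.0361  0.0339]
  floor x -0.02 y range [-0.0362  0.0336]
  floor x 0 y range [-0.0344  0.0325]
  origin [0.60478428 0.05027558 0.09691314]
  hood x,y,z [[0.0169, -0.0338,
[... 217 characters left out ...]
 [-0.05101212 -0.02925245] y [-0.02249599  0.02017294] z 0.011941403568406308
  floor x -0.065 y range [-0.0356  0.0344]
  floor x -0.04 y range [-0.036   0.0341]
  floor x -0.02 y range [-0.0362  0.0337]
  floor x 0 y range [-0.0344  0.0324]
  origin [0.60466035 0.05072654 0.09691175]
  hood x,y,z [[0.0169, -0.0343, 0.0321], [0.027, 0.0009, 0.034], [0.0394, 0.0345, 0.0384]]
  guide -1 -0.06 [-0.0404 -0.036 ] 68
  guide -1 -0.02 [-0.0364 -0.0318] 73
  guide 1 -0.06 [0.0363 0.0401] 65
  guide 1 -0.02 [0.0321 0.0359] 71
held top z [0.29628234 0.29741621 0.31296249] tcp [0.64894533 0.05663869 0.30167939]
tool frame lat y [-0.02584119  0.02691087] z [-0.04653098] x by z [-0.06496019  0.00099654]
```

The measurements agree: slot tilt 29.9°, yaw 14.4–14.5°, latch 22 x 43 mm and 12 mm high, and guides symmetric within 0.5 mm. Origin is about (0.6048, 0.0503, 0.0969). Now for the pre-insertion pose.

```bash
cat > tgt.py <<'E'
from h import *; import sys
y=np.radians(14.5); c,s_=np.cos(y),np.sin(y);k=3**.5/2
S=np.array([[k*c,-s_,-.5*c],[k*s_,c,-.5*s_],[.5,0,k]]); o=np.array([.6048,.0503,.0969])
Rt=np.column_stack([-S[:,2],S[:,1],S[:,0]])
s,p,R=st()
q=S.T@(p-o)-[-.010,0,.0297]
print('t',s['time_s'],'cassette in slot mm',(q*1000).round(1),'rotvec err',Ro.from_matrix(R.T@Rt).as_rotvec().round(4),'w',round(s['gripper_width'],4),'F slot',(S.T@np.array(s['contact_force'])).round(1),'j',np.round(s['joints'],0))
if len(sys.argv)>1:
    g=np.array(eval(sys.argv[1]))/1000; t=o+S@(g+[-.010,0,.0297]); print('shift tool now cm',(R.T@(t-p)*100).round(2),'final tool cm',(Rt.T@(t-p)*100).round(2), t)
E
python3 tgt.py '[-65,0,60]'
```

```text
t 7.45 cassette in slot mm [150.8  -4.9 125.5] rotvec err [-0.0346 -0.5252  0.0095] w 0.0118 F slot [-1.2  0.4 -0.7] j [  22.   16.    4.   -0.  -78. -100.]
shift tool now cm [ 16.48  -0.05 -15.39] final tool cm [  6.55   0.49 -21.58] [0.49849554 0.0228078  0.13708248]
```

```bash
python3 -m creep '[[0,0,0,0,0,-1.2,0],[0,0,0,0,0,-2.8,0],[0,0,0,0,0,-3.2,0],[0,0,0,1,0,-3.2,0],[-0.035,0,0,2,0,-3,0],[0,-0.131,0,2,0,-1.5,0],[0,-0.131,0,1,0,0,0],[0,-0.131,0,0,0,0,0]]';python3 -m creep '[[0,-0.131,0,0,0,0,0],[0,0,0,0,0,0,0],[0,0,0,0,0,0,0]]'; python3 tgt.py '[-60,0,40]'
```

```text
time_s: 8.25
tcp_pos: [0.5037, 0.0238, 0.242]
eef_rot: [0.2, 67.2, 14.6]
contact_force: [-0.7, -0.3, -0.5]
gripper_width: 0.012
time_s: 8.55
tcp_pos: [0.5026, 0.0228, 0.2417]
eef_rot: [-0.1, 60.0, 14.4]
contact_force: [1.7, 0.0, -0.8]
gripper_width: 0.0119
t 8.55 cassette in slot mm [ -9.3  -1.  148.6] rotvec err [-0.0002 -0.0004  0.0008] w 0.0119 F slot [ 1.  -0.4 -1.5] j [  31.  -15.  -49.   17.  -28. -119.]
shift tool now cm [10.87  0.11 -5.07] final tool cm [10.86  0.1  -5.07] [0.51236922 0.02639578 0.12226197]
```

```bash
python3 -m creep '[[0,0,0,0.5,0.1,-1.5,0],[0,0,0,1.5,0,-2,0],[0,0,0,2.2,0,-1.6,0],[0,0,0,2.2,0,0,0],[0,0,0,2.2,0,0,0],[0,0,0,1.5,0,0,0],[0,0,0,0.8,0,0,0],[0,0,0,0,0,0,0]]';python3 -m creep '[[0,0,0,0,0,0,0]]'; python3 tgt.py '[-54,0,20]'
```

```text
time_s: 9.35
tcp_pos: [0.5241, 0.0207, 0.136]
eef_rot: [2.4, 61.3, 17.2]
contact_force: [-0.7, 0.8, -0.7]
gripper_width: 0.0118
time_s: 9.45
tcp_pos: [0.5234, 0.0208, 0.1367]
eef_rot: [2.4, 61.2, 17.2]
contact_force: [-0.3, 0.1, -2.2]
gripper_width: 0.012
t 9.45 cassette in slot mm [-44.7  -8.2  47.9] rotvec err [-0.0007 -0.0216 -0.023 ] w 0.012 F slot [-1.3  0.2 -1.8] j [  24.   -3.  -58.   27.   -7. -125.]
shift tool now cm [ 2.83  0.75 -0.87] final tool cm [ 2.79  0.82 -0.93] [0.52708134 0.03020059 0.10794146]
```

Joint 3 is at its limit (-58°) and joint 5 is near 0, so the arm can't reach the slot with the tool square to the cassette. The fin can be held at any lean about the jaw axis, so I'll put the cassette back, regrip with the tool leaning 30°, and insert with the tool vertical. Tip corner, lip and hood clearances work out for that. First I'll back off.

```bash
python3 -m creep '[[0,0,0,-1.5,0,0,0],[0,0,0,-2.5,0,0,0],[0,0,0,-3,0,0,0],[0,0,0,-3,0,0,0],[0,0.131,0,-2,0,0,0],[0,0.131,0,-1,0,0,0],[0,0.131,0,0,0,0,0],[0,0.131,0,0,0,0,0]]';python3 -m creep '[[0,0,0,0,0,0,0],[0,0,0,0,0,0,0]]'; cat > bt.py <<'E'
from h import *; import sys
# bench target: TCP pos, yaw, lean (deg, tool pointing back toward robot positive)
x,y_,z,yaw,lean=map(float,sys.argv[1:6]); y=np.radians(yaw); l=np.radians(lean)
hx=np.array([np.cos(y),np.sin(y),0]); tx=-np.sin(l)*hx+np.array([0,0,-np.cos(l)]); ty=np.array([-np.sin(y),np.cos(y),0]); tz=np.cross(tx,ty)
Rt=np.column_stack([tx,ty,tz]); s,p,R=st(); d=np.array([x,y_,z])-p
print(s['time_s'],p.round(4),'rotvec',Ro.from_matrix(R.T@Rt).as_rotvec().round(4),'shift now',(R.T@d*100).round(2),'shift final',(Rt.T@d*100).round(2),'w',round(s['gripper_width'],4),'F',np.round(s['contact_force'],1),'j',np.round(s['joints'],0))
E
python3 bt.py .492 -.2367 .0302 14 0
```

```text
time_s: 10.25
tcp_pos: [0.466, 0.0031, 0.2521]
eef_rot: [113.1, 88.7, 128.3]
contact_force: [0.1, -0.2, -2.5]
gripper_width: 0.0116
time_s: 10.45
tcp_pos: [0.466, 0.0027, 0.2486]
eef_rot: [116.6, 88.7, 131.7]
contact_force: [0.2, -0.4, -2.4]
gripper_width: 0.0116
10.45 [0.466  0.0027 0.2486] rotvec [ 0.0186 -0.01   -0.0194] shift now [ 21.41 -24.22  -3.5 ] shift final [ 21.84 -23.86  -3.27] w 0.0116 F [ 0.2 -0.4 -2.4] j [ 24.   0. -21.  -1. -69. -98.]
```

```bash
python3 -m creep '[[0.0186,-0.01,-0.0194,0,-1,0,0],[0,0,0,0,-2.5,-0.4,0],[0,0,0,1,-3,-0.5,0],[0,0,0,2,-3.2,-0.5,0],[0,0,0,2,-3.2,-0.5,0],[0,0,0,2.5,-3.2,-0.5,0],[0,0,0,3,-3.2,-0.5,0],[0,0,0,3,-2.8,-0.4,0]]';python3 -m creep '[[0,0,0,2,-1.5,0,0],[0,0,0,1,-0.3,0,0],[0,0,0,0,0,0,0],[0,0,0,0,0,0,0]]'; python3 bt.py .492 -.2367 .0302 14 0
```

```text
time_s: 11.25
tcp_pos: [0.4867, -0.2219, 0.1146]
eef_rot: [-36.1, 89.7, -22.1]
contact_force: [1.1, 0.3, -1.8]
gripper_width: 0.0118
time_s: 11.65
tcp_pos: [0.4918, -0.2373, 0.0852]
eef_rot: [-45.5, 89.9, -31.5]
contact_force: [0.1, -0.1, -1.3]
gripper_width: 0.0118
11.65 [ 0.4918 -0.2373  0.0852] rotvec [0.0005 0.0016 0.0016] shift now [5.5  0.06 0.03] shift final [5.5  0.05 0.04] w 0.0118 F [ 0.1 -0.1 -1.3] j [ -5.  16. -26.   0. -47. -71.]
```

```bash
python3 -m creep '[[0,0,0,2,0.05,0.03,0],[0,0,0,2,0,0,0],[0,0,0,1,0,0,0],[0,0,0,0.5,0,0,0],[0,0,0,0,0,0,0],[0,0,0,0,0,0,50],[0,0,0,0,0,0,50],[0,0,0,0,0,0,50]]';python3 -m creep '[[0,0,0,0,0,0,50],[0,0,0,-1,0,0,50],[0,0,0,-2,0,0,50],[0,0.131,0,-2.5,0,0,50],[0,0.131,0,-1,0,0,50],[0,0.131,0,-1,0,0,50],[0,0.131,0,0,0,0,50],[0,0,0,0,0,0,50]]'; python3 bt.py .4829 -.239 .0325 14 30; sed -i 's/wrist1/wrist3/' look.py; python3 look.py
```

```text
time_s: 12.45
tcp_pos: [0.4923, -0.2372, 0.0294]
eef_rot: [-47.9, 89.9, -33.9]
contact_force: [-0.5, 0.1, 0.2]
gripper_width: 0.0303
time_s: 13.25
tcp_pos: [0.4966, -0.2354, 0.1006]
eef_rot: [179.9, 59.5, -166.0]
contact_force: [-0.9, 0.7, -1.7]
gripper_width: 0.0438
13.25 [ 0.4966 -0.2354  0.1006] rotvec [ 0.0016 -0.0094  0.0004] shift now [ 6.58 -0.02  2.24] shift final [ 6.61 -0.02  2.18] w 0.0438 F [-0.9  0.7 -1.7] j [  0.  32.  -9.   7. -79. -79.]
13.3 [ 0.49601532 -0.235568    0.10125319] [[-0.489, -0.243, 0.838], [-0.122, 0.97, 0.21], [-0.864, 0.001, -0.504]]
0.97 [297.1, 0.3, 490.2, 177.1]
0.02 ((310.6157531738281, -189.6822967529297), (157.49880981445312, 76.41777038574219), 46.346595764160156) 0.03329851304898067 7262
0.05 ((307.9187927246094, -203.26141357421875), (65.84837341308594, 14.918685913085938), 58.16740798950195) 0.060020935852808543 1690
0.55 [237.5, 205.7, 323.2, 375.6]
0.02 ((498.5738220214844, -235.09466552734375), (110.59957122802734, 56.272560119628906), 14.087122917175293) 0.02592037276114833 9096
0.05 ((489.6091003417969, -237.39947509765625), (41.75345230102539, 11.980257987976074), 14.569503784179688) 0.059562243663641934 1381
```

View pics/wrist3.png

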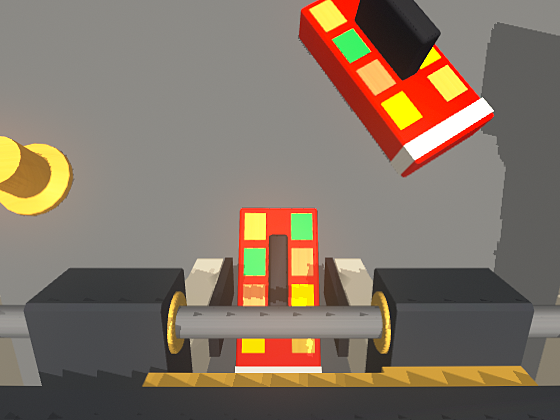

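Seventh picture: the cassette lies flat at (278,290), with the fin at (279,270) centred between the leaning fingers. I'll approach and grip.

```bash
python3 -m creep '[[0,-0.009,0,0,0,1.2,50],[0,0,0,1.5,0,1,50],[0,0,0,2,0,0,50],[0,0,0,2,0,0,50],[0,0,0,1,0,0,50],[0,0,0,0,0,0,50],[0,0,0,0,0,0,50]]'; python3 bt.py .4829 -.239 .0325 14 30
```

```text
time_s: 14.05
tcp_pos: [0.4838, -0.2396, 0.0369]
eef_rot: [-179.9, 60.6, -165.9]
contact_force: [0.0, 0.1, 0.3]
gripper_width: 0.0442
14.05 [ 0.4838 -0.2396  0.0369] rotvec [-0.0006  0.0104  0.0011] shift now [0.43 0.08 0.15] shift final [0.42 0.08 0.16] w 0.0442 F [0.  0.1 0.3] j [ -0.  34. -14.   7. -70. -80.]
```

```bash
python3 -m creep '[[0,0.01,0,0.35,0.08,0.15,50],[0,0,0,0,0,0,0],[0,0,0,0,0,0,0],[0,0,0,0,0,0,0],[0,0,0,0,0,0,0],[0,0,0,0,0,0,0],[0,0,0,0,0,0,0],[0,0,0,0,0,0,0]]' 45; python3 bt.py .4829 -.239 .0325 14 30
```

```text
time_s: 14.85
tcp_pos: [0.4825, -0.2387, 0.0321]
eef_rot: [-179.9, 59.9, -165.9]
contact_force: [0.9, 0.2, -0.1]
gripper_width: 0.0119
14.85 [ 0.4825 -0.2387  0.0321] rotvec [-0.0002 -0.0015  0.0005] shift now [-0.05 -0.04  0.01] shift final [-0.05 -0.04  0.01] w 0.0119 F [ 0.9  0.2 -0.1] j [ -0.  35. -14.   8. -70. -80.]
```

```bash
python3 -m creep '[[0,0,0,-0.9,0,-0.5,0],[0,0,0,-2.2,0,-1.3,0],[0,0,0,-3.4,0,-2,0],[0,0,0,-3.5,0,-2,0],[0,0,0,-3.5,0,-2,0],[0,0,0,-2.5,0,-1.5,0],[0,-0.131,0,-1,0,0,0],[0,-0.131,0,0,1,0,0]]'; python3 -m creep '[[0,-0.131,0,0,2,0,0],[0,-0.131,0,0,2,0,0],[0,0,0,0,2,0,0],[0,0,0,0,1,0,0],[0,0,0,0,0,0,0]]'
cat > tgt.py <<'E'
from h import *; import sys
y=np.radians(14.5); c,s_=np.cos(y),np.sin(y);k=3**.5/2
S=np.array([[k*c,-s_,-.5*c],[k*s_,c,-.5*s_],[.5,0,k]]); o=np.array([.6048,.0503,.0969]); off=np.array([-.0196,0,.0321])
tx=np.array([0,0,-1.]); ty=S[:,1]; Rt=np.column_stack([tx,ty,np.cross(tx,ty)])
s,p,R=st(); Rc=R@Rt.T@S
q=S.T@(p-Rc@off-o)
print('t',s['time_s'],'cassette in slot mm',(q*1000).round(1),'rotvec err',Ro.from_matrix(R.T@Rt).as_rotvec().round(4),'w',round(s['gripper_width'],4),'F slot',(S.T@np.array(s['contact_force'])).round(1),'M',np.round(s['moment'],2),'j',np.round(s['joints'],0))
if len(sys.argv)>1:
    t=o+S@(np.array(eval(sys.argv[1]))/1000+off); print('shift now cm',(R.T@(t-p)*100).round(2),'final cm',(Rt.T@(t-p)*100).round(2), t)
E
python3 tgt.py '[-60,0,60]'
```

```text
time_s: 15.65
tcp_pos: [0.4867, -0.2279, 0.2273]
eef_rot: [-179.6, 75.3, -165.6]
contact_force: [0.2, -0.0, -1.9]
gripper_width: 0.0119
time_s: 16.15
tcp_pos: [0.4673, -0.159, 0.2265]
eef_rot: [-145.8, 90.0, -131.7]
contact_force: [-0.6, -0.5, -2.0]
gripper_width: 0.0118
t 16.15 cassette in slot mm [ -76.3 -168.4  172.9] rotvec err [-0.0073 -0.0007  0.0005] w 0.0118 F slot [-1.6 -0.3 -1.4] M [-0.08 -0.06  0.04] j [  4.   3. -22.   0. -65. -80.]
shift now cm [ 8.95 16.87  6.94] final cm [ 8.97 16.82  7.05] [0.49347694 0.0215099  0.13686094]
```

```bash
python3 -m creep '[[-0.007,0,0,0,1.5,0.5,0],[0,0,0,0,2.8,1,0],[0,0,0,0,3,1.2,0],[0,0,0,0,3,1.2,0],[0,0,0,0.5,3,1.2,0],[0,0,0,1.5,2.3,1,0],[0,0,0,2,1.2,0.9,0],[0,0,0,2.5,0,0,0]]'; python3 -m creep '[[0,0,0,1.5,0,0,0],[0,0,0,0.8,0,0,0],[0,0,0,0,0,0,0],[0,0,0,0,0,0,0]]'; python3 tgt.py '[-54,0,25]'
python3 - <<'E'
from h import *
im,d,i=cap('top'); W=world('top',d,i); np.save('top2.npy',W); cv2.imwrite('pics/top2.png',im)
im2,d,i=cap('scene')
cv2.imwrite('pics/ins1.png',np.hstack([cv2.resize(im[130:290,90:290],(400,320),interpolation=2),cv2.resize(im2[140:300,280:480],(400,320),interpolation=2)]))
E
```

```text
time_s: 16.95
tcp_pos: [0.4956, 0.0221, 0.1601]
eef_rot: [-126.9, 89.9, -112.4]
contact_force: [-0.2, 0.4, -2.4]
gripper_width: 0.0117
time_s: 17.35
tcp_pos: [0.4943, 0.0202, 0.138]
eef_rot: [-148.7, 89.9, -134.3]
contact_force: [0.2, 1.2, -2.2]
gripper_width: 0.0118
t 17.35 cassette in slot mm [-59.   -1.6  60.7] rotvec err [-0.0017 -0.0013  0.0008] w 0.0118 F slot [-0.7  1.1 -2.2] M [ 0.06  0.06 -0.01] j [  25.    8.  -29.    0.  -53. -101.]
shift now cm [2.84 0.15 2.22] final cm [2.84 0.15 2.22] [0.51545017 0.02719256 0.10955005]
```

View pics/ins1.png

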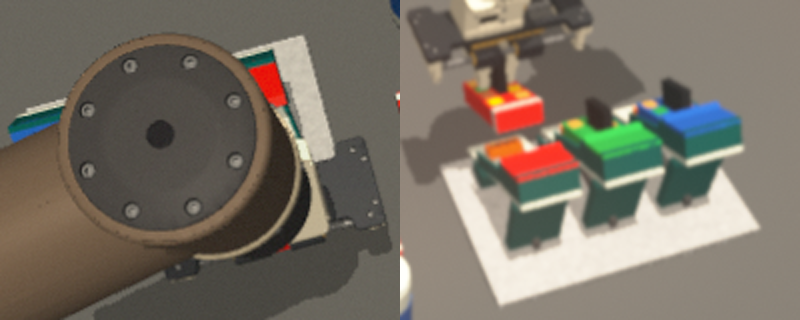

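Eighth picture: the cassette hovers over the red bay's lower channel, nose up and parallel to the slope. I'll descend along the slot normal.

```bash
python3 -m creep '[[0,0,0,0.7,0.15,0.55,0],[0,0,0,0.9,0,0.7,0],[0,0,0,0.8,0,0.6,0],[0,0,0,0.45,0,0.37,0],[0,0,0,0,0,0,0],[0,0,0,0,0,0,0]]'; python3 tgt.py '[-53,0,10]'
```

```text
time_s: 18.05
tcp_pos: [0.5147, 0.0271, 0.1087]
eef_rot: [-164.2, 89.9, -149.8]
contact_force: [-0.4, -0.1, -1.8]
gripper_width: 0.0116
t 18.05 cassette in slot mm [-55.1   0.1  24.6] rotvec err [-0.0018 -0.0022  0.0006] w 0.0116 F slot [-1.2 -0.  -1.3] M [-0.05  0.03  0.02] j [  25.   12.  -28.    0.  -50. -100.]
shift now cm [ 1.16 -0.01  0.91] final cm [ 1.16 -0.01  0.91] [0.52354972 0.02928725 0.09705967]
```

```bash
python3 -m creep '[[0,0,0,0.5,0,0.4,0],[0,0,0,0.66,0,0.51,0],[0,0,0,0.26,0,0.15,0],[0,0,0,0.26,0,0.15,0],[0,0,0,0,0,0,0]]'; python3 tgt.py '[-53,0,0]'; python3 -m creep '[[0,0,0,0.17,0,0.1,0],[0,0,0,0.17,0,0.1,0],[0,0,0,0,0,0,0],[0,0,0,0,0,0,0]]'; python3 tgt.py '[-53,0,0]'
```

```text
time_s: 18.55
tcp_pos: [0.5265, 0.0302, 0.0919]
eef_rot: [-163.2, 89.9, -148.8]
contact_force: [-0.2, -0.5, 0.5]
gripper_width: 0.0116
t 18.55 cassette in slot mm [-52.9   0.1   3.9] rotvec err [-0.0017 -0.0018  0.0005] w 0.0116 F slot [-0.  -0.4  0.6] M [0.1  0.36 0.02] j [  25.   14.  -28.    0.  -48. -100.]
shift now cm [ 0.35 -0.01  0.19] final cm [ 0.35 -0.01  0.19] [0.52839045 0.03053915 0.08839942]
time_s: 18.95
tcp_pos: [0.5283, 0.0306, 0.0888]
eef_rot: [-164.4, 89.9, -150.0]
contact_force: [-0.8, -0.1, -0.3]
gripper_width: 0.0118
t 18.95 cassette in slot mm [-52.9   0.1   0.4] rotvec err [-0.0018 -0.0016  0.0004] w 0.0118 F slot [-0.9  0.1  0.1] M [-0.08  0.68  0.04] j [  25.   15.  -28.    0.  -47. -100.]
shift now cm [ 0.04 -0.01  0.01] final cm [ 0.04 -0.01  0.01] [0.52839045 0.03053915 0.08839942]
```

```bash
for i in 1 2 3; do python3 -m creep '[[0,0,0,0.05,0,0.03,0],[0,0,0,0,0,0,0]]' >/dev/null; python3 tgt.py; done
```

```text
t 19.15 cassette in slot mm [-52.9   0.   -0. ] rotvec err [-0.0017 -0.0017  0.0005] w 0.0116 F slot [-1.7  0.5  3.5] M [-0.18  1.06  0.06] j [  25.   15.  -28.    0.  -47. -100.]
t 19.35 cassette in slot mm [-52.9  -0.   -0.1] rotvec err [-0.0016 -0.002   0.0006] w 0.0115 F slot [-2.1  0.2 10.7] M [-0.04  2.31  0.09] j [  25.   15.  -28.    0.  -47. -100.]
t 19.55 cassette in slot mm [-53.   -0.   -0.1] rotvec err [-0.0016 -0.0023  0.0007] w 0.0119 F slot [-0.9  1.7 17.9] M [0.12 3.39 0.04] j [  25.   15.  -28.    0.  -47. -100.]
```

The cassette is down flat on the floor, with z error 0.1 mm and 18 N. I'll ease off slightly and slide up.

```bash
python3 -m creep '[[0,0,0,-0.26,0,0.32,0],[0,0,0,-0.2,0,0.346,0],[0,0,0,-0.2,0,0.346,0],[0,0,0,0,0,0,0]]'; python3 tgt.py; python3 -m creep '[[0,0,0,-0.2,0,0.346,0],[0,0,0,-0.2,0,0.346,0],[0,0,0,-0.2,0,0.346,0],[0,0,0,0,0,0,0]]';python3 tgt.py '[0,0,0]'
```

```text
time_s: 19.95
tcp_pos: [0.5384, 0.0329, 0.0943]
eef_rot: [-164.8, 89.8, -150.4]
contact_force: [-7.5, -2.7, 6.9]
gripper_width: 0.0117
t 19.95 cassette in slot mm [-41.3  -0.3  -0.1] rotvec err [-0.0018 -0.0031  0.0008] w 0.0117 F slot [-3.4 -0.7  9.9] M [-0.42  2.39  0.09] j [  24.   15.  -26.    0.  -49. -100.]
time_s: 20.35
tcp_pos: [0.5484, 0.0355, 0.1002]
eef_rot: [-164.4, 89.8, -150.0]
contact_force: [-6.3, -2.4, 7.0]
gripper_width: 0.0117
t 20.35 cassette in slot mm [-29.4  -0.3  -0.1] rotvec err [-0.0017 -0.0032  0.0009] w 0.0117 F slot [-2.3 -0.8  9.4] M [-0.52  2.37  0.1 ] j [  24.   16.  -25.    0.  -50. -100.]
shift now cm [-1.47  0.03  2.53] final cm [-1.47  0.02  2.53] [0.5728278  0.04203143 0.11489942]
```

```bash
python3 -m creep '[[0,0,0,-0.2,0.02,0.346,0],[0,0,0,-0.2,0,0.346,0],[0,0,0,-0.2,0,0.346,0],[0,0,0,0,0,0,0]]'; python3 tgt.py; python3 -m creep '[[0,0,0,-0.2,0,0.346,0],[0,0,0,-0.2,0,0.346,0],[0,0,0,-0.15,0,0.26,0],[0,0,0,0,0,0,0]]';python3 tgt.py '[0,0,0]'
```

```text
time_s: 20.75
tcp_pos: [0.5584, 0.0382, 0.1063]
eef_rot: [-163.5, 89.8, -149.1]
contact_force: [-6.2, -2.4, 8.1]
gripper_width: 0.0116
t 20.75 cassette in slot mm [-17.3  -0.2  -0.1] rotvec err [-0.0018 -0.0031  0.0009] w 0.0116 F slot [-1.7 -0.8 10.4] M [-0.64  2.42  0.13] j [  24.   16.  -23.    0.  -51. -100.]
time_s: 21.15
tcp_pos: [0.5675, 0.0405, 0.1117]
eef_rot: [-164.8, 89.8, -150.4]
contact_force: [-7.6, -2.5, 6.7]
gripper_width: 0.0115
t 21.15 cassette in slot mm [-6.5 -0.2 -0.1] rotvec err [-0.0018 -0.0034  0.0009] w 0.0115 F slot [-3.5 -0.5  9.8] M [-0.61  2.48  0.08] j [ 24.  17. -21.   0. -52. -99.]
shift now cm [-0.32  0.01  0.56] final cm [-0.32  0.01  0.56] [0.5728278  0.04203143 0.11489942]
```

```bash
python3 -m creep '[[0,0,0,-0.12,0,0.21,0],[0,0,0,-0.08,0,0.14,0],[0,0,0,0,0,0,0]]'>/dev/null; python3 tgt.py; for i in 1 2 3; do python3 -m creep '[[0,0,0,-0.05,0,0.087,0],[0,0,0,0,0,0,0]]'>/dev/null;python3 tgt.py; done
```

```text
t 21.45 cassette in slot mm [-2.8 -0.2 -0.1] rotvec err [-0.0019 -0.0037  0.0008] w 0.0115 F slot [-3.1 -1.   8.5] M [-0.61  2.52  0.08] j [ 24.  17. -21.   0. -53. -99.]
t 21.65 cassette in slot mm [-2.  -0.2 -0.1] rotvec err [-0.002  -0.0039  0.0008] w 0.0119 F slot [-3.3 -0.7  9.3] M [-0.61  2.63  0.21] j [ 24.  17. -21.   0. -53. -99.]
t 21.85 cassette in slot mm [-1.5 -0.2 -0.1] rotvec err [-0.0021 -0.0046  0.0007] w 0.012 F slot [-4.1 -0.3  9.6] M [-0.7   2.76  0.16] j [ 24.  17. -21.  -0. -53. -99.]
t 22.05 cassette in slot mm [-1.5 -0.2 -0.1] rotvec err [-0.0023 -0.0063  0.0007] w 0.0117 F slot [-5.8  0.5  9.5] M [-0.78  3.37  0.14] j [ 24.  17. -21.  -0. -53. -99.]
```

```bash
for i in 1 2 3; do python3 -m creep '[[0,0,0,-0.05,0,0.087,0],[0,0,0,0,0,0,0]]'>/dev/null;python3 tgt.py; done
python3 - <<'E'
from h import *
o=[]
for n in('scene','wrist'):
    im,d,i=cap(n); 
    if n=='wrist': np.save('w4.npy',world(n,d,i)); cv2.imwrite('pics/w4.png',im)
    o.append(im)
cv2.imwrite('pics/ins2.png',np.hstack([cv2.resize(o[0][150:290,300:475],(400,320),interpolation=2),cv2.resize(o[1],(400,300))[:,:] if 0 else cv2.copyMakeBorder(cv2.resize(o[1],(400,300)),0,20,0,0,0)]))
E
```

```text
t 22.25 cassette in slot mm [-1.5 -0.2 -0.1] rotvec err [-0.0026 -0.008   0.0006] w 0.0118 F slot [-9.6  0.6  9.6] M [-0.82  3.87  0.26] j [ 24.  17. -20.  -0. -53. -99.]
t 22.45 cassette in slot mm [-1.5 -0.2  0. ] rotvec err [-0.0027 -0.0097  0.0006] w 0.0113 F slot [-9.9  0.7 10.4] M [-0.84  4.5   0.23] j [ 24.  17. -20.  -0. -53. -99.]
t 22.65 cassette in slot mm [-1.5 -0.3  0.1] rotvec err [-0.0029 -0.0114  0.0005] w 0.0119 F slot [-13.2   1.5  11.6] M [-0.97  5.11  0.25] j [ 24.  17. -20.  -0. -53. -99.]
```

View pics/ins2.png

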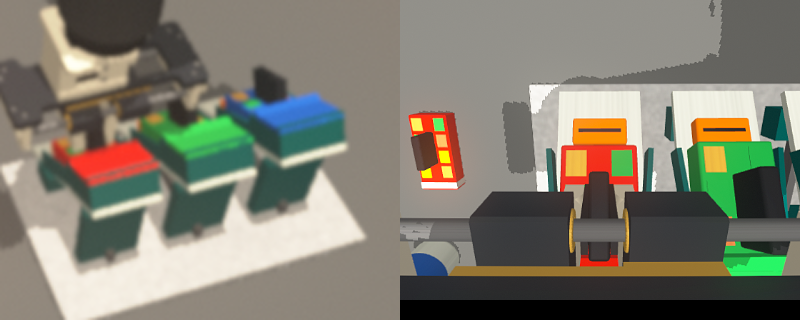

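Ninth picture: the orange latch shows at full length behind the red heel, at about (600,130) in the right half. Next I'll check its height against the slot floor.

```bash
cat > chk.py <<'E'
from h import *; import sys
W=np.load(sys.argv[1]); im=cv2.imread(sys.argv[2]); hsv=cv2.cvtColor(im,cv2.COLOR_BGR2HSV)
y=np.radians(14.5); c,s_=np.cos(y),np.sin(y);k=3**.5/2
S=np.array([[k*c,-s_,-.5*c],[k*s_,c,-.5*s_],[.5,0,k]]); o=np.array([.6048,.0503,.0969])
G=(W-o)@S*1000; H=hsv[...,0]
for n,y0 in(('red',0),('next',100)):
    a=(abs(G[...,1]-y0)<35)&(G[...,2]>-5)
    m=a&(H>8)&(H<20)&(hsv[...,1]>180)&(G[...,0]<-62)&(G[...,0]>-92); print(n,'latch x',np.percentile(G[m][:,0],[2,98]).round(1),'z',np.percentile(G[m][:,2],[10,50,90]).round(1),m.sum())
    m=a&(G[...,2]>21)&(G[...,2]<29)&(G[...,0]<-40)&(abs(G[...,1]-y0)<28); print('  heel x',np.percentile(G[m][:,0],[1,5]).round(1),'top z',np.median(G[m][:,2]).round(1),'y',np.percentile(G[m][:,1],[1,99]).round(1))
E
python3 chk.py w4.npy pics/w4.png
```

```text
red latch x [-85.2 -64.7] z [10.8 11.9 12.8] 2451
  heel x [-59.5 -58.6] top z 26.6 y [-27.1  27.2]
next latch x [-85.5 -66.4] z [10.3 11.8 12.6] 2340
  heel x [-62.2 -61.1] top z 26.0 y [ 72.6 126.8]
```

The red latch is back up (11.9 mm, the same as its neighbour) and the heel is at -59.5, so the cassette is home. I'll unload, release and retract.

```bash
python3 -m creep '[[0,0,0,0,0,-0.2,0],[0,0,0,-0.05,0,-0.05,0],[0,0,0,0,0,0,0]]'; python3 tgt.py; python3 -m creep '[[0,0,0,0,0,0,45],[0,0,0,0,0,0,45],[0,0,0,0,0,0,45],[0,0,0,0,0,0,45],[0,0,0,0,0,0,45],[0,0,0,0,0,0,45]]'; python3 tgt.py
```

```text
time_s: 23.05
tcp_pos: [0.5715, 0.0418, 0.115]
eef_rot: [-177.4, 89.6, -163.1]
contact_force: [-6.3, -1.8, -5.3]
gripper_width: 0.012
t 23.05 cassette in slot mm [-1.4 -0.   0.6] rotvec err [-0.0028 -0.0074  0.0003] w 0.012 F slot [-8.3 -0.2 -1.3] M [-0.81  2.28  0.07] j [ 24.  17. -20.  -0. -53. -99.]
time_s: 23.65
tcp_pos: [0.5746, 0.0428, 0.117]
eef_rot: [-156.2, 89.9, -141.8]
contact_force: [0.1, 0.7, -0.1]
gripper_width: 0.0392
t 23.65 cassette in slot mm [2.7 0.3 0.8] rotvec err [-0.0017 -0.0009  0.0004] w 0.0392 F slot [ 0.2  0.7 -0.2] M [-0.01 -0.02 -0.05] j [ 24.  17. -20.   0. -53. -99.]
```

Released, with no contact force. I'll retract straight up, then forward over the hood for the last look.

```bash
python3 -m creep '[[0,0,0,-0.7,0,0,45],[0,0,0,-1.5,0,0,45],[0,0,0,-2.5,0,0,45],[0,0,0,-3,0,0,45],[0,0,0,-3,0,0,45],[0,0,0,-3,0,0.8,45],[0,0,0,-2,0,1.5,45],[0,0,0,-0.8,0,1.5,45]]'; python3 -m creep '[[0,0,0,0,0,1.5,45],[0,0,0,0,0,0.8,45],[0,0,0,0,0,0,45],[0,0,0,0,0,0,45]]'
python3 - <<'E'
from h import *
o=[]
for n in('scene','wrist'):
    im,d,i=cap(n); o.append(im)
    if n=='wrist': np.save('w5.npy',world(n,d,i)); cv2.imwrite('pics/w5.png',im)
cv2.imwrite('pics/fin.png',np.hstack([cv2.resize(x,(400,300)) for x in o]))
E
python3 chk.py w5.npy pics/w5.png
```

```text
time_s: 24.45
tcp_pos: [0.6127, 0.0525, 0.2857]
eef_rot: [-6.5, 89.8, 7.9]
contact_force: [0.0, 0.4, -0.4]
gripper_width: 0.0394
time_s: 24.85
tcp_pos: [0.6332, 0.0579, 0.2814]
eef_rot: [-169.6, 89.9, -155.2]
contact_force: [0.4, -0.3, -0.7]
gripper_width: 0.0395
red latch x [-86.1 -72.9] z [11.1 12.  13. ] 133
  heel x [-64.  -62.9] top z 26.3 y [-26.7  27.3]
next latch x [-85.7 -70.7] z [10.8 12.  12.8] 331
  heel x [-61.5 -60.8] top z 26.2 y [ 72.5 126.8]
```

View pics/fin.png

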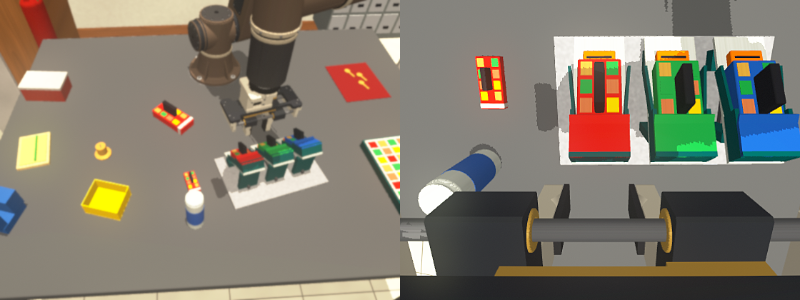

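The tenth picture shows the cassette seated under the red hood and resting against the raised latch (heel at -64 mm, as described). Everything else is in place, so I'm handing in.

```bash
python3 -c "
from plant import r
print(r.close_job(), r.get_state()['time_s'])"
```

```text
the job is handed in; nothing more can be done
the job is handed in; nothing more can be done
```

The red cassette is loaded nose first in the empty bay, under the red hood, with the orange latch up behind it. I handed the job in at about 25 s of the 40 s allowed.

- **Regrip:** My first grip was square to the fin, but joint 3 reached about -58°, its limit, before the cassette could reach the channel. I put the cassette back on the bench and regripped it with the tool leaning 30°. I then inserted it with the tool vertical.
- **Insertion:** The underside pressed the latch flat, peaking at about 18 N on the floor. I slid the cassette up to the end stop, where the force along the slope reached about 13 N. The latch snapped up while I still held the cassette.
- **Last checks:** With the gripper clear, the latch top is 12.0 mm above the floor, the same as the green bay's. The heel is at -64 mm, so the cassette slid back against the latch as expected, and its top is level at 26.3 mm.
- **Other objects:** I did not touch the spray can, bin, lock or the other cassettes. They look undisturbed in the last picture, but I did not measure their positions. I did not measure the blue latch's height either; it looked unchanged.
- **Disagreement:** At the end stop, my estimate from the arm's position put the cassette 1.5 mm short of home. The camera put the heel at -59.5 mm, which is fully home. I put the gap down to a 1–2 mm error in where I gripped the fin.

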